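Set up the fold-out leg and wing screw of a lab levelling table

ROBOT

A 6-joint arm with a two-finger parallel gripper is mounted at the origin on the work surface. World frame = base frame: x ahead of the robot, y to its left, z up, the work surface at z = 0. Lengths are in m, angles in rad, forces in N, time in s.
With the tool pointing down it reaches from about 0.35 to 0.775 m from the base axis. Payload 7.3 kg.
Tool frame: the origin (TCP) lies at the very end of the fingers, on their centre line; the grasp point (between the pads) lies 19 mm behind it (robot.tcp_to_grasp is the z of the grasp point in the tool frame, in m); z points along the fingers, y is the line along which they close (so a half turn about z gives the same grasp; the last joint's range is limited). The gripper opens to 92 mm and grips with 3 to 60 N. Pads are 19 mm wide; open, the fingers measure 130 mm over their backs; the gripper's body (75 mm by 190 mm) begins 47 mm behind the grasp point.
Start: joints at [-1.342, 0.342, 1.524, -0, 1.275, -0.146], TCP at [0.192, -0.489, 0.227] pointing down, gripper open.
Joint ranges: [-2.53, 2.53], [-0.77, 2.02], [0.04, 2.7], [-1, 4.14], [0.28, 2.66], [-3.11, 3.11]. Speed limits (rad/s): [2.57, 2.57, 3.14, 3.14, 3.14, 3.14].

INTERFACE

Orientations are given as [roll, pitch, yaw] about the fixed x, y, z axes, in that order (R = Rz(yaw) Ry(pitch) Rx(roll)).
In Python, from cell import monitor, read_camera, get_calibration, job, robot gives the robot as it stands. The module is installed in compiled form; this text tells all that it offers.
- The arm moves only by the tool send_rows, never from a script. Its argument "targets" is a list of rows, each an object with "translation": the shift along the tool's x, y, z in cm, a list of three; "spin": the turn about the tool's z in degrees; "jaw": the opening, from 0 (shut) to 1 (fully open). A call has exactly 5 rows; each row is the pose to reach, as a shift and turn from the pose commanded when the call began, along the tool's axes at that moment; what a row does not reach only later rows make up. A row lasts 1/10 s, in which the tool goes at most 50 mm and 8.59 degrees, less where a joint would pass 70% of its speed; a pose out of reach is approached as far as the arm can. A call with a gripper value outside its range is refused whole. The fingers move at their own pace and stop on an object; "force" is the grip in N (left out, the last holds). Time passes only in rows, so rows that repeat a pose let the fingers close, or fill a call up. It gives the time, the measured TCP pose, the force, the opening and the grip force at its end, in the units of the state.
- monitor.observe(): the state, without advancing time (a new reading comes with each control period).
- read_camera(name): name is "scene" or "side" or "wrist"; returns (picture, depth): 384x512x3 uint8, red, green, blue; 384x512 float32, m along the optical axis (not along the pixel's ray), 0 where there is no reading.
- get_calibration(name): a dict with "intrinsics" (3x3 intrinsics, pixels), "D" ([k1, k2, p1, p2, k3] as OpenCV has them; the pictures are not rectified), "origin" and "orientation" of the camera in the world; the wrist camera has in their place "hand_eye" (4x4, takes a point from camera to tool coordinates, whose origin is the TCP and whose axes are the flange's). Camera axes: x right, y up, looking along -z (the intrinsics and any distortion apply to the point x, -y, -z); pixel columns grow to the right and rows downward; lengths in m; the calibration is good to about 2 mm. A picture is of the moment at which its call begins: read the wrist's pose just before it. get_calibration takes no time and is no camera call.
- job.hand_in(): hands the job in; it is judged then, once.
The state is a dict: "time": time; "qpos": joint angles; "qvel": joint speeds; "joint_efforts": joint torques, N m; "tool_pos": TCP position; "tool_rot": TCP orientation; "contact_force": force on the tool from outside, world axes, zero at the start; "torque": the same for the moment, N m; "opening": finger opening in m; "grip_force": force on a finger pad.
Only numpy, scipy, OpenCV 4.12 (cv2) and the standard library are available. Lean on these libraries where they do the work, as an engineer would, in place of code of your own. Each camera call takes 0.05 s, during which the arm holds its last target. There are 200 camera calls.

TASK

Set up the levelling table on the lab bench: first swing its fold-out leg outwards, away from the table's side, until it snaps fully home in its end catch. Then screw the black wing screw in (clockwise) until it seats against its stop, back it off a quarter turn, and finish still gripping the wing there, keeping the screw still so that a colleague can fit the lock nut. Leave the leg in its catch and do not shift the other things on the bench or on the table.

Things in the scene. Friction and masses are not known exactly. Their poses are not given: they have to be found in the camera images.
- platform: small levelling table fixed to the bench: white plate 170 (x) x 240 (y) mm, deck 35 mm above the bench; origin at the centre of its footprint on the bench, x pointing away from the robot, y to its left. It has two fixed round steel adjusters (24 mm across, 12 mm high) on other corners; they do not turn and are not the wing screw
- leg_hinge (a point): upright pivot of the fold-out leg, at the table's left far corner (platform x 75, y 145 mm), 35 mm above the bench; the leg turns level about the vertical line through it
- leg_grip (a point): point on the axis of the upright round steel post at the leg's free end, 70 mm above the bench and 115 mm (level distance) from the pivot; post 16 mm thick, its top 85 mm above the bench. The leg is a flat aluminium bar 18 mm wide with its top 24 mm above the bench
- leg (a joint): angle of the leg, rad. 0 (start): folded near the table's left side, pointing from the pivot towards the robot, 0.25 rad off platform -x; grows as it swings outwards, clockwise seen from above, to its stop at 1.57. An over-centre spring resists (1 to 3 N at the post) up to 1.2; past that it snaps the leg to the stop and keeps it there. Let go before 1.2 it folds back
- wing: black plastic wing (flat bar head) of the thumbscrew, on the deck's near right corner (platform x -35, y -60 mm): 42 mm long along its x, 12 mm thick along its y, spanning 47 to 79 mm above the bench; origin on the screw axis 41 mm above the bench; its z is up. It turns about the vertical axis with the screw and its height does not change. Under it: a 28 mm collar and a 48 mm steel washer
- screw_grip (a point): point on the screw axis inside the wing, 67 mm above the bench: where to grip it, fingers closing across the 12 mm thickness
- screw (a joint): angle of the thumbscrew, rad; grows as it is screwed in, clockwise seen from above. Drags with 0.04 N m; hard stop (seated) at 6.28. Starts between 4.2 and 5.5, so 0.8 to 2.1 rad short of seated. A quarter turn back from seated reads 4.71
- dish: closed clear petri dish, 60 mm across, 14 mm high, standing on the deck; origin at the centre of its underside. Bystander
- marker: white marker pen with black cap, 130 mm long along its x, 14 mm thick, lying left of the levelling table, on the robot's side; origin under its middle. Bystander
- bottle: small white jar, 42 mm across, 75 mm high; origin at the centre of its underside. Bystander
- beaker: glass cup, 68 mm across, 85 mm high; origin at the centre of its underside. Bystander
- carton: flat white slide box 80 x 130 x 42 mm high; origin at the centre of its underside. Bystander
- sharps: yellow round sharps bin with red lid, 116 mm across, 122 mm high; origin at the centre of its underside. Bystander
- rack: grey rack of capped tubes, 220 mm long along its x, 70 mm wide, 103 mm high; origin at the centre of its underside. Bystander

How it is judged:
On the way, in this order (a step that is already met when the one before it is completed fails the run):
1. the leg is swung out and home in its end catch (value of joint leg above 1.5 rad), for 0.2 s.
2. the leg is still home and the wing screw is turned in until seated (value of joint leg above 1.5 rad and value of joint screw above 6.2 rad), for 0.2 s.
3. the screw is backed off a quarter turn, gripped (value of joint leg above 1.5 rad and value of joint screw between 4.49 and 4.93 rad and contact force between the fingers and wing above 2 N), for 0.3 s.
At the end, for the whole second after the job is handed in: The leg is in its end catch (joint above 1.5 rad), the wing screw stands a quarter turn (1.57 rad, give or take 0.22) back from its seat and is still, the fingers grip the wing with more than 2 N, and every bystander is within 30 mm of where it began (all of step 3 and velocity of joint screw between -0.1 and 0.1 rad/s and distance of each of dish, marker, bottle, beaker, carton, sharps, rack from where it was at the start of the episode below 0.03 m); the arm keeps its last pose, push and grip.
It fails at once if a bystander is shifted by more than 30 mm (distance of any of dish, marker, bottle, beaker, carton, sharps, rack from where it was at the start of the episode above 0.03 m).
It also fails if it takes over 67 s, if anything falls off the work surface, if the arm or the gripper's body presses on something with over 40 N, if the wrist force passes 120 N, or if a joint passes its speed limit or range.

## Working session

There is one attempt and no reset: what is moved stays moved. The work goes in short steps, Python scripts to look and compute and a tool call to move; the robot and the scene stay as the last step left them, time stands still between calls to the robot, and variables do not carry over. Pictures are saved under pics/ and viewed, at most 10 in all, crops included, and the job is handed in when it is done.

Besides the shell and the picture viewer there is one more tool, called after "Request:" as name([rows], argument=value, ...), one row to a line, values as JSON. send_rows: Moves the arm, as the interface text tells. Its arguments: {"type":"object","properties":{"targets":{"type":"array"},"force":{"type":"number"}},"required":["targets"]}

```bash
mkdir -p pics; cat > h.py <<'E'
import numpy as np, cv2
from scipy.spatial.transform import Rotation as R
from cell import monitor, read_camera, get_calibration, job, robot
def cam(name, st=None):
    c=get_calibration(name); K=np.array(c["intrinsics"]); D=np.array(c["D"])
    if "hand_eye" in c:
        H=np.array(c["hand_eye"]); Rt=R.from_euler('xyz',st["tool_rot"]).as_matrix()
        return K,D,Rt@H[:3,:3],Rt@H[:3,3]+np.array(st["tool_pos"])
    o=np.array(c["orientation"]); Rm=o if o.shape==(3,3) else R.from_euler('xyz',o).as_matrix()
    return K,D,Rm,np.array(c["origin"])
def rays(C,uv):
    K,D,Rm,o=C; p=cv2.undistortPoints(np.array(uv,float).reshape(-1,1,2),K,D)[:,0]
    return np.c_[p[:,0],-p[:,1],-np.ones(len(p))]@Rm.T
def onplane(C,uv,z):
    d=rays(C,uv); o=C[3]; return o+d*((z-o[2])/d[:,2])[:,None]
def cloud(C,dep):
    v,u=np.mgrid[:dep.shape[0],:dep.shape[1]]; uv=np.c_[u.ravel(),v.ravel()]
    return (C[3]+rays(C,uv)*dep.ravel()[:,None]).reshape(*dep.shape,3)
E
python3 - <<'E'
from h import *
print(monitor.observe()); print(get_calibration("scene")); print(get_calibration("wrist"))
ims=[]
for n in("scene","side"):
    st=monitor.observe(); p,d=read_camera(n); np.savez("c_"+n,p=p,d=d)
    print(n,cam(n,st)[3]); cv2.imwrite(f"pics/{n}0.png",cv2.resize(p[:,:,::-1],(800,600)))
E
```

```text
{'time': 0.0, 'qpos': array([-1.34202403e+00,  3.42727271e-01,  1.52502289e+00,  1.14173150e-05,
        1.27538496e+00, -1.45973861e-01]), 'qvel': array([ 0.00013845, -0.00102949,  0.00043613, -0.00034291,  0.00096516,
        0.00019499]), 'joint_efforts': array([ 7.40061532e-04, -4.31245816e+01, -2.44218886e+01,  7.17497477e-02,
        5.57788624e-02, -1.62716506e-04]), 'tool_pos': array([ 0.19211287, -0.48815167,  0.22604055]), 'tool_rot': array([-3.14006818e+00, -2.35162186e-04,  3.74742644e-01]), 'contact_force': array([ 0.15963472, -0.28585357,  0.19319352]), 'torque': array([ 0.04699073, -0.02588904, -0.01070287]), 'grip_force': 0.0, 'opening': 0.09213678081315925}
{'intrinsics': array([[417.86244678,   0.        , 253.86244714],
       [  0.        , 417.86244678, 190.23841631],
       [  0.        ,   0.        ,   1.        ]]), 'D': array([0.03615704, 0.        , 0.        , 0.        , 0.        ]), 'origin': array([ 1.14042773, -0.42629454,  1.09865045]), 'orientation': array([ 0.59800109, -0.01195833,  0.96066183])}
{'intrinsics': array([[325.37818616,   0.        , 254.48435998],
       [  0.        , 325.37818616, 188.54931094],
       [  0.        ,   0.        ,   1.        ]]), 'D': array([-0.05907548,  0.        ,  0.        ,  0.        ,  0.        ]), 'hand_eye': array([[ 3.39245372e-04,  9.55357150e-01,  2.95453212e-01,
         7.89492880e-02],
       [ 9.99999934e-01, -3.62377098e-04,  2.35374074e-05,
         1.05532175e-05],
       [ 1.29552108e-04,  2.95453184e-01, -9.55357210e-01,
        -1.58065273e-01],
       [ 0.00000000e+00,  0.00000000e+00,  0.00000000e+00,
         1.00000000e+00]])}
scene [ 1.14042773 -0.42629454  1.09865045]
side [0.01183782 0.63198879 0.76933826]
```

View pics/scene0.png

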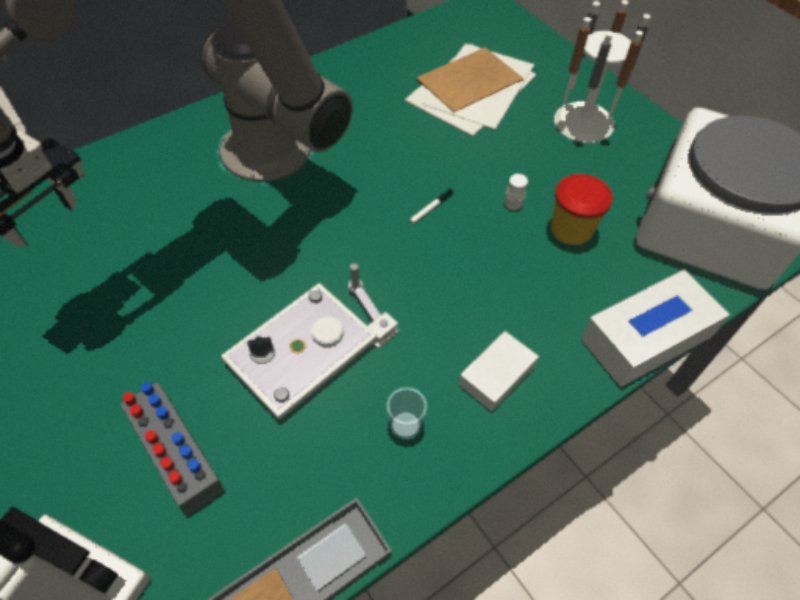

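View pics/side0.png

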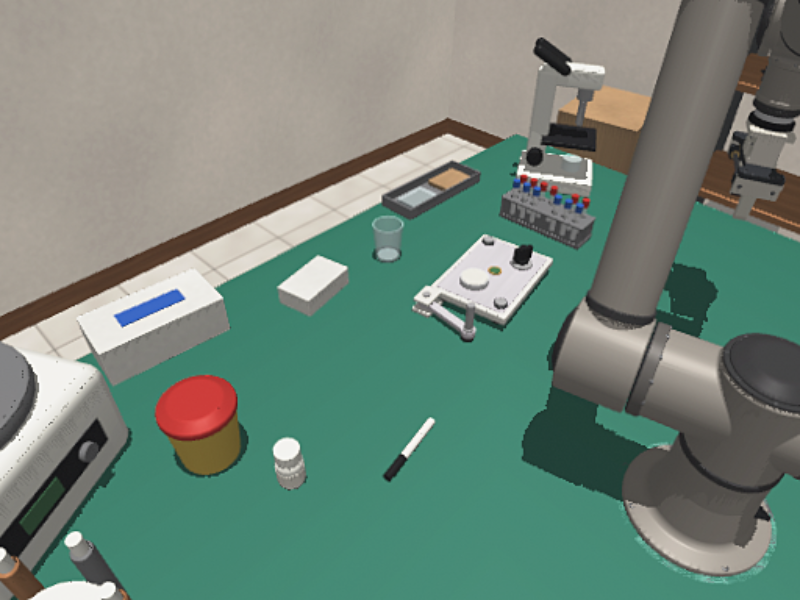

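Scene view (800×600): white plate with corners about (320,287), (222,355), (281,415), (378,335); black wing (261,345); post top (354,268), hinge block (385,325). The beaker stands off the plate's far side at (406,415). In the side view the post is at (468,330), wing at (522,255), and marker at (410,448).

```bash
python3 - <<'E'
from h import *
P={}
for n in("scene","side"):
    z=np.load(f"c_{n}.npz"); p,d=z["p"],z["d"]; C=cam(n); X=cloud(C,d); P[n]=X
    hsv=cv2.cvtColor(p,cv2.COLOR_RGB2HSV)
    near=(d>0)&(np.hypot(X[...,0]-.55,X[...,1])<.35)
    c0=onplane(C,[[300*.64,350*.64]] if n=="scene" else [[490*.64,275*.64]],.035)[0]
    loc=(np.hypot(X[...,0]-c0[0],X[...,1]-c0[1])<.24)&(d>0)
    m=(loc&(hsv[...,1]<60)&(hsv[...,2]>90)&(abs(X[...,2]-.035)<.008)).astype(np.uint8)
    k,l,s,_=cv2.connectedComponentsWithStats(m); i=1+s[1:,4].argmax()
    cnt=max(cv2.findContours((l==i).astype(np.uint8),0,2)[0],key=cv2.contourArea)
    pts=onplane(C,cnt[:,0],.035)[:,:2]
    r=cv2.minAreaRect(pts.astype(np.float32)*1000); print(n,"c0",c0,"plate",r, "medz",np.median(X[l==i][:,2]))
    print("corners",cv2.boxPoints(r).round())
    bl=loc&(hsv[...,2]<60)&(X[...,2]>.045)&(X[...,2]<.09)
    B=X[bl]; print("black",bl.sum(),B.mean(0),B.min(0),B.max(0))
    T=X[bl&(X[...,2]>.07)]; 
    if len(T)>4: print(" top",len(T),cv2.minAreaRect(T[:,:2].astype(np.float32)*1000))
    hi=loc&(X[...,2]>.055)&(X[...,2]<.095)&~bl
    k,l,s,ce=cv2.connectedComponentsWithStats(hi.astype(np.uint8))
    for i in range(1,k):
        if s[i,4]>8: q=X[l==i]; print(" hi",s[i,4],ce[i],q.mean(0).round(3),q.max(0).round(3),q.min(0).round(3))
E
```

```text
scene c0 [ 0.5493139  -0.21723751  0.035     ] plate ((540.1378173828125, -190.1979217529297), (178.89959716796875, 286.6280212402344), 9.5081148147583) medz 0.034808847544298804
corners [[ 428.  -64.]
 [ 476. -346.]
 [ 652. -317.]
 [ 605.  -34.]]
black 128 [ 0.51865302 -0.27878626  0.06626989] [ 0.50789133 -0.2958777   0.04691839] [ 0.52715731 -0.26056639  0.08332119]
 top 60 ((515.6106567382812, -277.42950439453125), (35.395389556884766, 14.516239166259766), 79.73979187011719)
 hi 45 [226.  173.4] [ 0.477 -0.051  0.074] [ 0.483 -0.042  0.087] [ 0.466 -0.057  0.055]
 hi 12 [166.66666667 216.        ] [ 0.511 -0.271  0.079] [ 0.519 -0.259  0.082] [ 0.504 -0.284  0.077]
 hi 12 [158.91666667 220.75      ] [ 0.508 -0.296  0.072] [ 0.512 -0.29   0.08 ] [ 0.503 -0.298  0.056]
 hi 176 [255.23295455 255.85795455] [ 0.752 -0.135  0.074] [ 0.783 -0.104  0.089] [ 0.736 -0.168  0.055]
side c0 [ 0.53162915 -0.19659127  0.035     ] plate ((531.5409545898438, -184.61090087890625), (177.61801147460938, 292.65087890625), 9.142526626586914) medz 0.03492483529283319
corners [[ 421.  -54.]
 [ 467. -343.]
 [ 642. -315.]
 [ 596.  -26.]]
black 106 [ 0.50689146 -0.27177549  0.06414771] [ 0.49680558 -0.29362626  0.04563614] [ 0.5192084  -0.25555234  0.08190731]
 top 37 ((507.1188659667969, -274.0447692871094), (38.8283805847168, 11.19815444946289), 57.774227142333984)
 hi 113 [251.68141593 148.87610619] [ 0.745 -0.128  0.073] [ 0.769 -0.104  0.089] [ 0.733 -0.165  0.055]
 hi 14 [333.78571429 157.07142857] [ 0.514 -0.275  0.079] [ 0.522 -0.257  0.083] [ 0.506 -0.295  0.074]
 hi 57 [300.52631579 197.9122807 ] [ 0.469 -0.044  0.074] [ 0.48  -0.038  0.086] [ 0.462 -0.052  0.056]
```

Request:
send_rows([
  {"translation": [4.1, -2.2, 0], "spin": -8.5, "jaw": 1},
  {"translation": [8.2, -4.5, 0], "spin": -17, "jaw": 1},
  {"translation": [12.2, -6.7, 0], "spin": -25.5, "jaw": 1},
  {"translation": [16.3, -9, 0], "spin": -34, "jaw": 1},
  {"translation": [20.4, -11.2, 0], "spin": -42.5, "jaw": 1},
])

```text
time: 0.6
tool_pos: [0.3417, -0.3079, 0.2265]
tool_rot: [-3.141, -0.0, 1.122]
contact_force: [0.9, -1.4, 0.6]
opening: 0.092
grip_force: 0.0
```

Request:
send_rows([
  {"translation": [4.5, 1.1, 0], "spin": -8.5, "jaw": 1},
  {"translation": [9, 2.3, 0], "spin": -17, "jaw": 1},
  {"translation": [13.5, 3.4, 0], "spin": -25.5, "jaw": 1},
  {"translation": [18, 4.6, 0], "spin": -34, "jaw": 1},
  {"translation": [22.5, 5.7, 0], "spin": -42.5, "jaw": 1},
])

```text
time: 1.1
tool_pos: [0.4919, -0.1307, 0.2265]
tool_rot: [-3.141, -0.0, 1.865]
contact_force: [0.5, -0.8, 0.4]
opening: 0.0918
grip_force: 0.0
```

Request:
send_rows([
  {"translation": [0, 0, 0], "spin": -8.5, "jaw": 1},
  {"translation": [0, 0, 0], "spin": -17, "jaw": 1},
  {"translation": [0, 0, 0], "spin": -25.5, "jaw": 1},
  {"translation": [0, 0, 0], "spin": -34, "jaw": 1},
  {"translation": [0, 0, 0], "spin": -42.5, "jaw": 1},
])

```text
time: 1.6
tool_pos: [0.4908, -0.1323, 0.2263]
tool_rot: [-3.141, -0.001, 2.606]
contact_force: [-0.5, 0.2, -0.2]
opening: 0.0916
grip_force: 0.0
```

Request:
send_rows([
  {"translation": [0, 0, 0], "spin": -8.5, "jaw": 1},
  {"translation": [0, 0, 0], "spin": -17, "jaw": 1},
  {"translation": [0, 0, 0], "spin": -25, "jaw": 1},
  {"translation": [0, 0, 0], "spin": -25, "jaw": 1},
  {"translation": [0, 0, 0], "spin": -25, "jaw": 1},
])

```text
time: 2.1
tool_pos: [0.4909, -0.1324, 0.2265]
tool_rot: [3.141, -0.001, 3.033]
contact_force: [-0.9, -0.1, 0.5]
opening: 0.0922
grip_force: 0.0
```

```bash
python3 - <<'E'
from h import *
st=monitor.observe(); p,d=read_camera("wrist"); np.savez("c_w1",p=p,d=d,tp=st["tool_pos"],tr=st["tool_rot"])
print(st["tool_pos"],st["tool_rot"],st["qpos"])
cv2.imwrite("pics/w1.png",cv2.resize(p[:,:,::-1],(800,600)))
C=cam("wrist",st); X=cloud(C,d)
hi=((X[...,2]>.058)&(X[...,2]<.095)&(d>0)).astype(np.uint8)
k,l,s,ce=cv2.connectedComponentsWithStats(hi)
for i in range(1,k):
    if s[i,4]>30: q=X[l==i]; print(s[i,4],ce[i],np.median(q,0).round(3),q.max(0).round(3),q.min(0).round(3),p[l==i].mean(0).round())
E
```

```text
[ 0.49086715 -0.13241196  0.22645429] [ 3.14144754e+00 -5.47016758e-04  3.03262305e+00] [-4.14306378e-01  3.12244114e-01  1.56856515e+00 -2.73380989e-05
  1.26134873e+00 -1.87612473e+00]
314 [339.01910828 143.7133758 ] [ 0.468 -0.05   0.084] [ 0.478 -0.042  0.087] [ 0.461 -0.056  0.058] [169. 166. 166.]
832 [117.83894231 205.45192308] [ 0.508 -0.275  0.078] [ 0.521 -0.257  0.083] [ 0.498 -0.299  0.058] [34. 32. 34.]
```

View pics/w1.png

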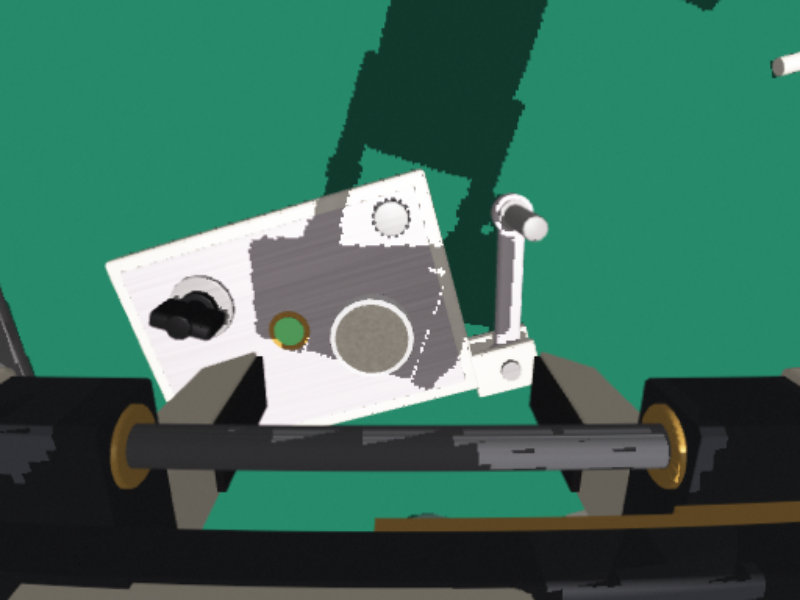

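Wrist view (800×600): post top centre (536,228), hinge pin (511,370), wing about (187,315) lying roughly left–right, marker tip (780,67) well clear of the leg.

```bash
python3 - <<'E'
from h import *
z=np.load("c_w1.npz"); st=dict(tool_pos=z["tp"],tool_rot=z["tr"]); C=cam("wrist",st); X=cloud(C,z["d"])
f=lambda u,v,h: onplane(C,[[u*.64,v*.64]],h)[0].round(4)
post=f(536,228,.085); hin=f(511,370,.035)
v=post-hin; print("post",post,"hinge",hin,np.hypot(*v[:2]),np.degrees(np.arctan2(v[1],v[0])))
for n,u,w,h in(("platecorner NL",422,171,.035),("NR",107,265,.035),("marker tip",780,67,.007),("dish",372,338,.049),("adj",391,217,.047)): print(n,f(u,w,h))
g=cv2.cvtColor(z["p"],cv2.COLOR_RGB2GRAY)
q=X[(X[...,2]>.070)&(X[...,2]<.085)&(g<90)&(X[...,1]<-.2)]
print("wing",len(q),cv2.minAreaRect((q[:,:2]*1000).astype(np.float32)))
E
```

```text
post [ 0.4696 -0.0477  0.085 ] hinge [ 0.5857 -0.057   0.035 ] 0.11647188501951874 175.42019440413205
platecorner NL [ 0.4326 -0.1101  0.035 ]
NR [ 0.4723 -0.3417  0.035 ]
marker tip [0.3862 0.1533 0.007 ]
dish [ 0.5429 -0.1569  0.049 ]
adj [ 0.4594 -0.1339  0.047 ]
wing 573 ((509.268310546875, -277.0275573730469), (41.11935043334961, 15.934947967529297), 60.325828552246094)
```

Request:
send_rows([
  {"translation": [1.5, 4.2, 0], "spin": 0, "jaw": 0.6},
  {"translation": [2.9, 8.3, 2], "spin": 0, "jaw": 0.6},
  {"translation": [2.9, 8.3, 6], "spin": 0, "jaw": 0.6},
  {"translation": [2.9, 8.3, 10], "spin": 0, "jaw": 0.6},
  {"translation": [2.9, 8.3, 12], "spin": 0, "jaw": 0.6},
], force=20)

```text
time: 2.65
tool_pos: [0.4692, -0.046, 0.1041]
tool_rot: [3.141, -0.004, 3.035]
contact_force: [-0.6, -0.4, -0.4]
opening: 0.0575
grip_force: 0.0
```

Request:
send_rows([
  {"translation": [0, 0, 2.5], "spin": 0, "jaw": 0.6},
  {"translation": [0, 0, 5.1], "spin": 0, "jaw": 0.6},
  {"translation": [0, 0, 5.1], "spin": 0, "jaw": 0.6},
  {"translation": [0, 0, 5.1], "spin": 0, "jaw": 0},
  {"translation": [0, 0, 5.1], "spin": 0, "jaw": 0},
])

```text
time: 3.15
tool_pos: [0.4718, -0.0472, 0.057]
tool_rot: [-3.141, 0.002, 3.036]
contact_force: [-0.3, 0.6, 0.4]
opening: 0.0435
grip_force: 0.0
```

Request:
send_rows([
  {"translation": [0, 0, 0], "spin": 0, "jaw": 0},
  {"translation": [0, 0, 0], "spin": 0, "jaw": 0},
  {"translation": [0, 0, 0], "spin": 0, "jaw": 0},
  {"translation": [0, 0, 0], "spin": 0, "jaw": 0},
  {"translation": [0, 0, 0], "spin": 0, "jaw": 0},
])

```text
time: 3.65
tool_pos: [0.4711, -0.047, 0.0561]
tool_rot: [-3.141, 0.001, 3.036]
contact_force: [-1.0, -0.7, 4.6]
opening: 0.015
grip_force: 20.0
```

Request:
send_rows([
  {"translation": [-0.06, 1.2, 0], "spin": 6, "jaw": 0},
  {"translation": [-0.25, 2.39, 0], "spin": 12, "jaw": 0},
  {"translation": [-0.56, 3.55, 0], "spin": 18, "jaw": 0},
  {"translation": [-0.99, 4.68, 0], "spin": 24, "jaw": 0},
  {"translation": [-1.54, 5.75, 0], "spin": 30, "jaw": 0},
])

```text
time: 4.15
tool_pos: [0.4918, 0.0091, 0.0561]
tool_rot: [-3.141, -0.001, 2.509]
contact_force: [-2.0, -1.1, 6.3]
opening: 0.0156
grip_force: 20.0
```

Request:
send_rows([
  {"translation": [-0.06, 1.2, 0], "spin": 6, "jaw": 0},
  {"translation": [-0.25, 2.39, 0], "spin": 12, "jaw": 0},
  {"translation": [-0.56, 3.55, 0], "spin": 18, "jaw": 0},
  {"translation": [-0.99, 4.68, 0], "spin": 24, "jaw": 0},
  {"translation": [-1.54, 5.75, 0], "spin": 30, "jaw": 0},
])

```text
time: 4.65
tool_pos: [0.538, 0.0473, 0.0561]
tool_rot: [-3.141, -0.002, 1.985]
contact_force: [-2.5, 2.7, 5.8]
opening: 0.0155
grip_force: 20.0
```

Request:
send_rows([
  {"translation": [-0.06, 1.2, 0], "spin": 6, "jaw": 0},
  {"translation": [-0.25, 2.39, 0], "spin": 12, "jaw": 0},
  {"translation": [-0.56, 3.55, 0], "spin": 18, "jaw": 0},
  {"translation": [-0.99, 4.68, 0], "spin": 24, "jaw": 0},
  {"translation": [-1.54, 5.75, 0], "spin": 30, "jaw": 0},
])

```text
time: 5.15
tool_pos: [0.5959, 0.0571, 0.0558]
tool_rot: [-3.137, -0.002, 1.461]
contact_force: [-41.2, 7.1, 22.0]
opening: 0.0158
grip_force: 20.2
```

Request:
send_rows([
  {"translation": [-1.5, 5.5, 0], "spin": 0, "jaw": 0},
  {"translation": [0, -0.3, 0], "spin": 0, "jaw": 0},
  {"translation": [0, -0.3, 0], "spin": 0, "jaw": 0.5},
  {"translation": [0, -0.3, 0], "spin": 0, "jaw": 0.5},
  {"translation": [0, -0.3, 0], "spin": 0, "jaw": 0.5},
])

```text
time: 5.65
tool_pos: [0.5955, 0.0556, 0.0565]
tool_rot: [3.139, -0.0, 1.466]
contact_force: [-0.5, -0.6, 0.2]
opening: 0.055
grip_force: 0.0
```

Request:
send_rows([
  {"translation": [0, -0.3, -5], "spin": 0, "jaw": 0.6},
  {"translation": [0, -0.3, -10], "spin": 0, "jaw": 0.6},
  {"translation": [-3, -1, -14], "spin": 5, "jaw": 0.6},
  {"translation": [-8, -2, -16], "spin": 12, "jaw": 0.6},
  {"translation": [-13, -3, -16], "spin": 19, "jaw": 0.6},
])

```text
time: 6.15
tool_pos: [0.5548, -0.0664, 0.2205]
tool_rot: [3.131, -0.002, 1.131]
contact_force: [1.1, -0.9, 0.2]
opening: 0.0547
grip_force: 0.0
```

```bash
python3 - <<'E'
from h import *
st=monitor.observe(); a=st["tool_pos"]; y=st["tool_rot"][2]
d=np.array([.485,-.33])-a[:2]; print(st["tool_rot"],a,d@[np.cos(y),np.sin(y)],d@[np.sin(y),-np.cos(y)])
p,_=read_camera("scene"); cv2.imwrite("pics/s1.png",cv2.resize(p[140:320,100:340,::-1],(800,600)))
E
```

```text
[ 3.13106113e+00 -1.89369445e-03  1.13063779e+00] [ 0.55477627 -0.06638235  0.22054773] -0.2682211799752432 0.04919748544275102
```

View pics/s1.png

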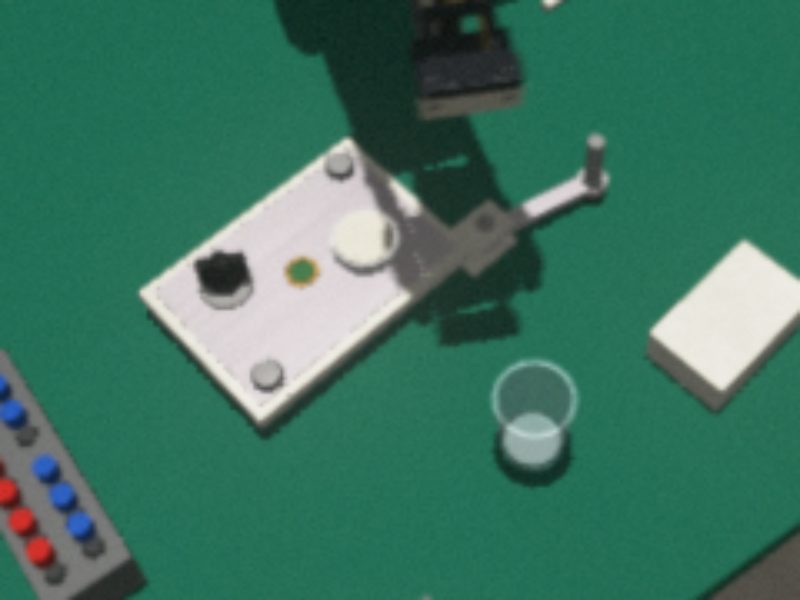

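The leg now points straight out from the hinge block (490,235) to the post (596,170), so it is home. Next I move over the wing for a close look.

Request:
send_rows([
  {"translation": [-4.5, 0.8, 0], "spin": 0, "jaw": 0.6},
  {"translation": [-9, 1.6, 0], "spin": 0, "jaw": 0.6},
  {"translation": [-13.5, 2.5, 0], "spin": 0, "jaw": 0.6},
  {"translation": [-18, 3.3, 0], "spin": 0, "jaw": 0.6},
  {"translation": [-22, 4.1, 0], "spin": 0, "jaw": 0.6},
])

```text
time: 6.7
tool_pos: [0.4964, -0.2844, 0.2168]
tool_rot: [3.138, 0.001, 1.133]
contact_force: [0.5, -0.0, -0.4]
opening: 0.0549
grip_force: 0.0
```

Request:
send_rows([
  {"translation": [-4.8, 0.8, 0], "spin": 0, "jaw": 0.6},
  {"translation": [-4.8, 0.8, 0], "spin": 0, "jaw": 0.6},
  {"translation": [-4.8, 0.8, 0], "spin": 0, "jaw": 0.6},
  {"translation": [-4.8, 0.8, 0], "spin": 0, "jaw": 0.6},
  {"translation": [-4.8, 0.8, 0], "spin": 0, "jaw": 0.6},
])

```text
time: 7.2
tool_pos: [0.4843, -0.3273, 0.2159]
tool_rot: [3.141, 0.0, 1.136]
contact_force: [-0.7, -0.4, -0.6]
opening: 0.0549
grip_force: 0.0
```

```bash
python3 - <<'E'
from h import *
st=monitor.observe(); p,d=read_camera("wrist"); C=cam("wrist",st); X=cloud(C,d)
print(st["tool_pos"],st["tool_rot"],st["qpos"])
g=cv2.cvtColor(p,cv2.COLOR_RGB2GRAY)
near=np.hypot(X[...,0]-.511,X[...,1]+.275)<.04
for lo,hi in((.070,.09),(.0765,.081)):
    m=(X[...,2]>lo)&(X[...,2]<hi)&near&(d>0)&(g<110); q=X[m]
    r=cv2.minAreaRect((q[:,:2]*1000).astype(np.float32)); c=q[:,:2]-q[:,:2].mean(0); w,V=np.linalg.eigh(c.T@c)
    print(m.sum(),r,q.mean(0),"pca",np.degrees(np.arctan2(*V[::-1,1]))%180)
v,u=np.nonzero(m); print(u.mean(),v.mean())
u0,v0=int(u.mean()),int(v.mean()); cr=p[max(0,v0-75):v0+75,max(0,u0-100):u0+100,::-1]
cv2.imwrite("pics/w2.png",cv2.resize(cr,(800,600)))
E
```

```text
[ 0.48425135 -0.32729456  0.21594238] [3.14083346e+00 3.92756077e-05 1.13565996e+00] [-7.25539677e-01  4.59238335e-01  1.37185277e+00  1.86057182e-04
  1.30976291e+00 -2.90451275e-01]
683 ((510.0450134277344, -278.491943359375), (40.719024658203125, 16.90570831298828), 64.79094696044922) [ 0.51006783 -0.27785264  0.07955126] pca 68.59486823619659
532 ((510.0475769042969, -278.4865417480469), (40.70709228515625, 16.90570831298828), 64.79094696044922) [ 0.51011279 -0.2779278   0.07920572] pca 68.69952240108393
258.2875939849624 115.88533834586467
```

View pics/w2.png

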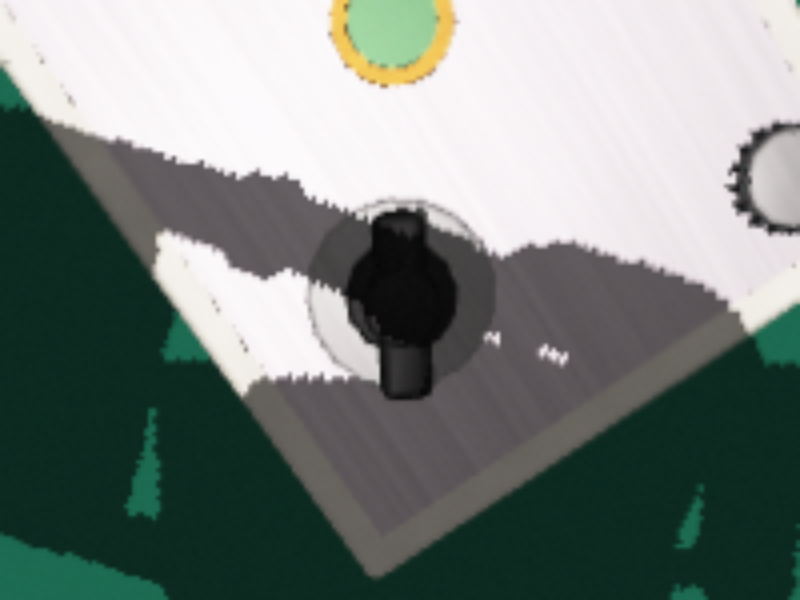

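The wing's long axis runs from (400,215) to (406,395), nearly along tool x. It is about 2.5° off, at a world angle of about 67.5°, centred at (0.510, -0.278).

Request:
send_rows([
  {"translation": [3, 0.1, 2], "spin": -1, "jaw": 0.6},
  {"translation": [5.5, 0.25, 5], "spin": -2.5, "jaw": 0.6},
  {"translation": [5.5, 0.25, 9], "spin": -2.5, "jaw": 0.6},
  {"translation": [5.5, 0.25, 11], "spin": -2.5, "jaw": 0.6},
  {"translation": [5.5, 0.25, 11.5], "spin": -2.5, "jaw": 0.6},
], force=25)

```text
time: 7.75
tool_pos: [0.5084, -0.2775, 0.0981]
tool_rot: [-3.137, -0.001, 1.18]
contact_force: [0.0, -0.5, -0.0]
opening: 0.0551
grip_force: 0.0
```

Request:
send_rows([
  {"translation": [0, 0, 2.5], "spin": 0, "jaw": 0.6},
  {"translation": [0, 0, 5], "spin": 0, "jaw": 0.6},
  {"translation": [0, 0, 5], "spin": 0, "jaw": 0.6},
  {"translation": [0, 0, 5], "spin": 0, "jaw": 0.6},
  {"translation": [0, 0, 5], "spin": 0, "jaw": 0},
])

```text
time: 8.25
tool_pos: [0.5103, -0.2802, 0.0525]
tool_rot: [3.138, 0.001, 1.178]
contact_force: [0.4, 0.6, 0.9]
opening: 0.0505
grip_force: 0.0
```

Request:
send_rows([
  {"translation": [0, 0, 0], "spin": 0, "jaw": 0},
  {"translation": [0, 0, 0], "spin": 0, "jaw": 0},
  {"translation": [0, 0, 0], "spin": 0, "jaw": 0},
  {"translation": [0, 0, 0], "spin": 0, "jaw": 0},
  {"translation": [0, 0, 0], "spin": 0, "jaw": 0},
])

```text
time: 8.75
tool_pos: [0.51, -0.2801, 0.0508]
tool_rot: [3.139, 0.0, 1.178]
contact_force: [9.3, -4.8, -10.5]
opening: 0.0118
grip_force: 20.7
```

```bash
python3 -c "
from h import *
s=monitor.observe(); print({k:np.round(s[k],3) for k in s})"
```

```text
{'time': np.float64(8.75), 'qpos': array([-0.634,  0.63 ,  1.577,  0.   ,  0.932, -0.241]), 'qvel': array([ 0.001,  0.015, -0.031,  0.01 , -0.011,  0.003]), 'joint_efforts': array([-8.9600e-01, -5.2933e+01, -1.4947e+01, -5.4500e-01,  3.3860e+00,
        3.3000e-02]), 'tool_pos': array([ 0.51 , -0.28 ,  0.051]), 'tool_rot': array([3.139, 0.   , 1.178]), 'contact_force': array([  9.281,  -4.764, -10.506]), 'torque': array([-0.651, -1.306, -0.099]), 'grip_force': np.float64(20.695), 'opening': np.float64(0.012)}
```

Request:
send_rows([
  {"translation": [0, 0.15, 0], "spin": 0, "jaw": 0},
  {"translation": [0, 0.15, 0], "spin": 0, "jaw": 0},
  {"translation": [0, 0.15, 0], "spin": 2, "jaw": 0},
  {"translation": [0, 0.15, 0], "spin": 5, "jaw": 0},
  {"translation": [0, 0.15, 0], "spin": 8, "jaw": 0},
])

```text
time: 9.25
tool_pos: [0.5098, -0.28, 0.0507]
tool_rot: [-3.14, 0.0, 1.036]
contact_force: [-4.1, 0.3, 5.3]
opening: 0.0118
grip_force: 25.0
```

```bash
python3 -c "
from h import *
s=monitor.observe(); print({k:np.round(s[k],3) for k in s})"
```

```text
{'time': np.float64(9.25), 'qpos': array([-6.340e-01,  6.320e-01,  1.574e+00, -1.000e-03,  9.370e-01,
       -9.900e-02]), 'qvel': array([ 0.   ,  0.002,  0.   , -0.   ,  0.002,  0.52 ]), 'joint_efforts': array([  0.723, -50.081, -20.146,   0.538,  -1.093,  -0.653]), 'tool_pos': array([ 0.51 , -0.28 ,  0.051]), 'tool_rot': array([-3.14 ,  0.   ,  1.036]), 'contact_force': array([-4.085,  0.315,  5.282]), 'torque': array([0.081, 0.601, 0.08 ]), 'grip_force': np.float64(24.999), 'opening': np.float64(0.012)}
```

Request:
send_rows([
  {"translation": [0, -0.05, 0], "spin": 6, "jaw": 0},
  {"translation": [0, -0.05, 0], "spin": 12, "jaw": 0},
  {"translation": [0, -0.05, 0], "spin": 18, "jaw": 0},
  {"translation": [0, -0.05, 0], "spin": 24, "jaw": 0},
  {"translation": [0, -0.05, 0], "spin": 30, "jaw": 0},
])

```text
time: 9.75
tool_pos: [0.509, -0.2791, 0.0507]
tool_rot: [-3.139, 0.001, 0.51]
contact_force: [-5.6, 3.9, 7.7]
opening: 0.0117
grip_force: 25.0
```

```bash
cat > s.py <<'E'
from h import *
s=monitor.observe(); print({k:np.round(s[k],3).tolist() for k in ("tool_pos","tool_rot","contact_force","torque","grip_force","opening")}, s["joint_efforts"][5].round(3), s["qpos"][5].round(3))
E
python3 s.py
```

```text
{'tool_pos': [0.509, -0.279, 0.051], 'tool_rot': [-3.139, 0.001, 0.51], 'contact_force': [-5.636, 3.867, 7.747], 'torque': [0.563, 0.886, 0.058], 'grip_force': 24.998, 'opening': 0.012} -1.327 0.427
```

Request:
send_rows([
  {"translation": [0, -0.05, 0], "spin": 4, "jaw": 0},
  {"translation": [0, -0.05, 0], "spin": 8, "jaw": 0},
  {"translation": [0, -0.05, 0], "spin": 12, "jaw": 0},
  {"translation": [0, -0.05, 0], "spin": 16, "jaw": 0},
  {"translation": [0, -0.05, 0], "spin": 20, "jaw": 0},
])

```text
time: 10.25
tool_pos: [0.5087, -0.2783, 0.0507]
tool_rot: [-3.139, 0.002, 0.163]
contact_force: [-5.1, 4.6, 7.3]
opening: 0.0118
grip_force: 25.0
```

```bash
python3 s.py
```

```text
{'tool_pos': [0.509, -0.278, 0.051], 'tool_rot': [-3.139, 0.002, 0.163], 'contact_force': [-5.104, 4.568, 7.336], 'torque': [0.7, 0.802, 0.065], 'grip_force': 25.008, 'opening': 0.012} -0.865 0.775
```

Request:
send_rows([
  {"translation": [-0.03, -0.03, 0], "spin": 4, "jaw": 0},
  {"translation": [-0.03, -0.03, 0], "spin": 8, "jaw": 0},
  {"translation": [-0.03, -0.03, 0], "spin": 12, "jaw": 0},
  {"translation": [-0.03, -0.03, 0], "spin": 16, "jaw": 0},
  {"translation": [-0.03, -0.03, 0], "spin": 20, "jaw": 0},
])

```text
time: 10.75
tool_pos: [0.5089, -0.2783, 0.0506]
tool_rot: [-3.141, 0.002, -0.184]
contact_force: [-6.1, 2.0, 6.3]
opening: 0.0178
grip_force: 35.4
```

```bash
python3 s.py
```

```text
{'tool_pos': [0.509, -0.278, 0.051], 'tool_rot': [-3.141, 0.002, -0.184], 'contact_force': [-6.092, 1.95, 6.269], 'torque': [0.38, 1.006, 1.067], 'grip_force': 35.377, 'opening': 0.018} 0.159 1.123
```

Request:
send_rows([
  {"translation": [0, 0, 0], "spin": 0, "jaw": 0},
  {"translation": [0, 0, 0], "spin": -4, "jaw": 0},
  {"translation": [0, 0, 0], "spin": -8, "jaw": 0},
  {"translation": [0, 0, 0], "spin": -12, "jaw": 0},
  {"translation": [0, 0, 0], "spin": -12, "jaw": 0},
])

```text
time: 11.25
tool_pos: [0.5098, -0.2782, 0.0506]
tool_rot: [-3.14, -0.0, 0.027]
contact_force: [0.7, 5.2, 3.0]
opening: 0.0136
grip_force: 23.9
```

```bash
python3 s.py
```

```text
{'tool_pos': [0.51, -0.278, 0.051], 'tool_rot': [-3.14, -0.0, 0.027], 'contact_force': [0.737, 5.184, 3.006], 'torque': [0.937, -0.18, 0.373], 'grip_force': 23.923, 'opening': 0.014} -0.404 0.911
```

Request:
send_rows([
  {"translation": [0, 0, 0], "spin": -2, "jaw": 0},
  {"translation": [0, 0, 0], "spin": -4, "jaw": 0},
  {"translation": [0, 0, 0], "spin": -4, "jaw": 0},
  {"translation": [0, 0, 0], "spin": -4, "jaw": 0},
  {"translation": [0, 0, 0], "spin": -4, "jaw": 0},
])

```text
time: 11.75
tool_pos: [0.5101, -0.2782, 0.0506]
tool_rot: [-3.14, -0.001, 0.094]
contact_force: [1.6, 5.9, 3.3]
opening: 0.0127
grip_force: 23.9
```

```bash
python3 s.py
```

```text
{'tool_pos': [0.51, -0.278, 0.051], 'tool_rot': [-3.14, -0.001, 0.094], 'contact_force': [1.637, 5.941, 3.314], 'torque': [1.024, -0.422, 0.206], 'grip_force': 23.897, 'opening': 0.013} 0.206 0.844
```

Request:
send_rows([
  {"translation": [0, -0.05, 0], "spin": -6, "jaw": 0},
  {"translation": [0, -0.05, 0], "spin": -12, "jaw": 0},
  {"translation": [0, -0.05, 0], "spin": -18, "jaw": 0},
  {"translation": [0, -0.05, 0], "spin": -24, "jaw": 0},
  {"translation": [0, -0.05, 0], "spin": -30, "jaw": 0},
])

```text
time: 12.25
tool_pos: [0.5103, -0.2785, 0.0506]
tool_rot: [3.141, -0.001, 0.621]
contact_force: [3.2, 2.3, 1.8]
opening: 0.012
grip_force: 24.9
```

```bash
python3 s.py
```

```text
{'tool_pos': [0.51, -0.278, 0.051], 'tool_rot': [3.141, -0.001, 0.621], 'contact_force': [3.231, 2.278, 1.831], 'torque': [0.473, -0.458, -0.03], 'grip_force': 24.941, 'opening': 0.012} 1.338 0.317
```

Request:
send_rows([
  {"translation": [0, 0, 0], "spin": -6, "jaw": 0},
  {"translation": [0, 0, 0], "spin": -12, "jaw": 0},
  {"translation": [0, 0, 0], "spin": -18, "jaw": 0},
  {"translation": [0, 0, 0], "spin": -24, "jaw": 0},
  {"translation": [0, 0, 0], "spin": -30, "jaw": 0},
])

```text
time: 12.75
tool_pos: [0.5106, -0.2788, 0.0506]
tool_rot: [3.139, -0.001, 1.144]
contact_force: [3.8, 1.7, 0.4]
opening: 0.0117
grip_force: 24.9
```

Request:
send_rows([
  {"translation": [0, 0, 0], "spin": -6, "jaw": 0},
  {"translation": [0, 0, 0], "spin": -12, "jaw": 0},
  {"translation": [0, 0, 0], "spin": -18, "jaw": 0},
  {"translation": [0, 0, 0], "spin": -24, "jaw": 0},
  {"translation": [0, 0, 0], "spin": -30, "jaw": 0},
])

```text
time: 13.25
tool_pos: [0.511, -0.2788, 0.0506]
tool_rot: [3.138, 0.001, 1.668]
contact_force: [6.0, 2.5, -1.5]
opening: 0.0115
grip_force: 24.9
```

Request:
send_rows([
  {"translation": [0, 0, 0], "spin": -1.5, "jaw": 0},
  {"translation": [0, 0, 0], "spin": -2, "jaw": 0},
  {"translation": [0, 0, 0], "spin": -2, "jaw": 0},
  {"translation": [0, 0, 0], "spin": -2, "jaw": 0},
  {"translation": [0, 0, 0], "spin": -2, "jaw": 0},
])

```text
time: 13.75
tool_pos: [0.5111, -0.2788, 0.0506]
tool_rot: [3.138, 0.001, 1.699]
contact_force: [5.5, 3.0, -0.9]
opening: 0.0119
grip_force: 24.9
```

Request:
send_rows([
  {"translation": [0, 0, 0], "spin": 0, "jaw": 0},
  {"translation": [0, 0, 0], "spin": 0, "jaw": 0},
  {"translation": [0, 0, 0], "spin": 0, "jaw": 0},
  {"translation": [0, 0, 0], "spin": 0, "jaw": 0},
  {"translation": [0, 0, 0], "spin": 0, "jaw": 0},
])

```text
time: 14.25
tool_pos: [0.5111, -0.2788, 0.0506]
tool_rot: [3.138, 0.001, 1.699]
contact_force: [5.3, 1.7, -1.1]
opening: 0.0116
grip_force: 24.9
```

```bash
python3 s.py; python3 - <<'E'
from h import *
p,_=read_camera("scene"); cv2.imwrite("pics/s2.png",cv2.resize(p[90:320,80:387,::-1],(800,600)))
E
```

```text
{'tool_pos': [0.511, -0.279, 0.051], 'tool_rot': [3.138, 0.001, 1.699], 'contact_force': [5.327, 1.708, -1.138], 'torque': [0.349, -0.969, 0.051], 'grip_force': 24.926, 'opening': 0.012} 0.017 -0.761
```

View pics/s2.png

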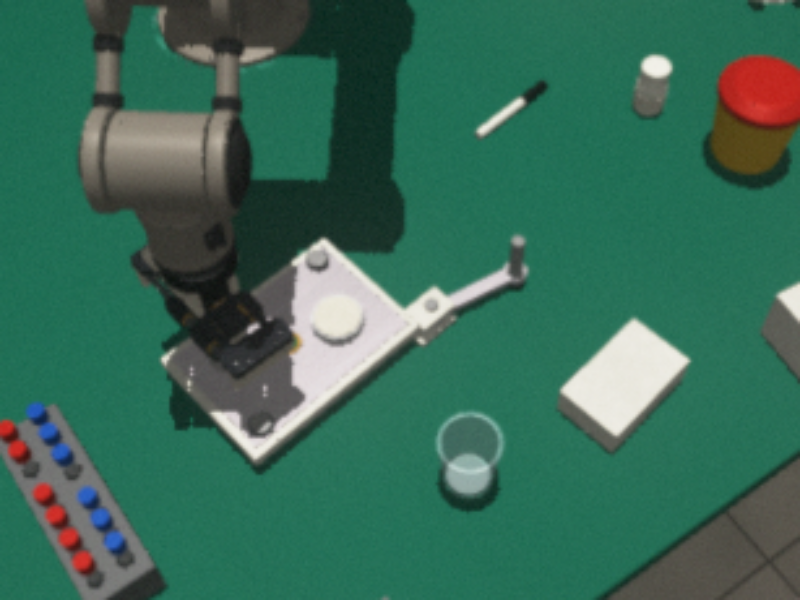

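The leg post is out at (517,255), the gripper is on the wing at (240,340), and the dish and other things have not moved. The tool yaw is 1.70 and it seated at about 0.15, so the screw is backed off about 1.55 rad.

```bash
python3 -c "
from cell import job
print(job.hand_in())"
```

```text
the job is handed in; nothing more can be done
None
```

The job is handed in, with no verdict returned: the leg is home in its catch, and the screw was seated and backed off about 1.55 rad (a quarter turn is 1.57). The wing is still gripped at about 25 N, and nothing else on the bench looks moved in the final picture. One mistyped row pushed the leg briefly past its stop; I saw no effect, but I couldn't read that moment's peak force.

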